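Mount the bench magnifier on its ball post and latch it over the dish

ROBOT

A 6-joint arm with a two-finger parallel gripper is mounted at the origin on a cart in front of the work surface, level with it; the furniture and walls round the work are solid. World frame = base frame: x ahead of the robot, y to its left, z up, the work surface at z = 0. Lengths are in m, angles in rad, forces in N, time in s.
With the tool pointing down it reaches from about 0.375 to 0.825 m from the base axis. Payload 5.5 kg.
Tool frame: the origin (TCP) lies midway between the tips of the shut fingers; the grasp point (between the pads) lies 19 mm behind it; z points along the fingers, y is the direction in which the jaws open and shut (so a half turn about z gives the same grasp; the last joint's range is limited). The gripper opens to 85 mm and grips with 20 to 120 N. Pads are 22 mm wide; open, the fingers measure 114 mm over their backs; the gripper's body (76 mm by 85 mm) begins 54 mm behind the grasp point. The pads swing forward as they close: fully open they stand 13 mm farther back than shut.
Start: joints at [-1.323, 0.314, -0.047, 1.21, 0, 1.571], TCP at [0.147, -0.582, 0.231] pointing down, gripper open.
Joint ranges: [-2.67, 2.67], [-0.69, 1.73], [-1.03, 1.25], [-2.08, 2.16], [-1.42, 1.45], [-3.14, 3.14]. Speed limits (rad/s): [2.39, 2.39, 3.01, 3.14, 3.14, 3.14].

INTERFACE

Orientations are given as a unit quaternion [x, y, z, w].
In Python, from station import arm gives the robot as it stands. Calls block until the motion is done:
- arm.move_to(position, orientation): joint-space move of the TCP to a pose.
- arm.line_to(position, feed=0.15, frame=None, threshold=None): straight line of the TCP; frame=None keeps the orientation; feed is the mean speed in m/s. With threshold (N) it stops when the force on the tool has changed by that much, and returns True; else False.
- arm.goto_joints(angles): joint-space move.
- arm.set_gripper(opening): opening from 0.0 (shut) to 1.0 (fully open); the grip force is fixed at half the most; returns when the fingers have stopped.
- arm.hold(seconds).
- arm.solve_ik(position, orientation): joint angles nearest the present ones, or None.
- arm.snapshot(name): name is "scene" or "side" or "wrist"; returns the picture (384x512x3 uint8, blue, green, red); there is no depth.
- arm.camera_model(name): a dict with "camera_matrix" (3x3 intrinsics, pixels), "dist_coeffs" ([k1, k2, p1, p2, k3] as OpenCV has them; the pictures are not rectified), "extrinsics" (4x4, takes a point from camera to world coordinates); the wrist camera has in their place "mount" (4x4, takes a point from camera to tool coordinates, whose origin is the TCP and whose axes are the flange's). Camera axes: x right, y up, looking along -z (the intrinsics and any distortion apply to the point x, -y, -z); pixel columns grow to the right and rows downward; lengths in m; the calibration is good to about 2 mm. A picture is of the moment at which its call begins: read the wrist's pose just before it. camera_model takes no time and is no camera call.
A pose or a line that the arm cannot do raises arm.MotionError and nothing moves.
- arm.job_done(): hands the job in, once; it reports no verdict.
Trained networks look in the newest picture that a camera, given by its name, has taken for a name from the list of things; names that differ only in an ending like _2 or _b are one class to them, and where a whole thing is asked for, a point or a joint stands for the part that bears it (a point fixed in the world has none). Each returns a list of dicts, best first, with "score" (0 to 1); they miss things now and then, are a little off and sometimes report something else, mostly with a low value. They report only what shows in the picture. A call takes as long as a camera call. They do not tell look-alikes from the thing itself.
- arm.silhouettes(label, camera): "mask" (384x512 bool, what is visible of it) and "point" ([column, row] in pixels, amid what is visible of it).
Readings, each from a call of its own:
- arm.get_time_s(): time.
- arm.get_joint_pos(): joint angles.
- arm.get_qvel(): joint speeds.
- arm.get_joint_efforts(): joint torques, N m.
- arm.get_eef_pos(): TCP position.
- arm.get_tool_rot(): TCP orientation.
- arm.get_contact_force(): force on the tool from outside, world axes, zero at the start.
- arm.get_moment(): the same for the moment, N m.
- arm.get_width(): opening from 0.0 (shut) to 1.0 (fully open).
Only numpy, scipy, OpenCV 4.12 (cv2) and the standard library are available. Lean on these libraries where they do the work, as an engineer would, in place of code of your own. Each camera call takes 0.05 s, during which the arm holds its last target.

TASK

Mount the bench magnifier on the ball of its stand: set the socket of its blue head on the ball with the lens hanging over the glass dish, push it straight down until it snaps past its catches and sits fully home, flush on the collar, then press the red-tipped latch lever all the way down and let go. Push firmly but feel for the stops: more than 35 newtons would drive the post out of its height setting. Do not shift the dish.

Things in the scene. Friction and masses are not known exactly. Their poses are not given: they have to be found in the camera images.
- socket (a point): Centre of the magnifier's head, a blue block 58 mm along its x, 42 mm wide across the flat y sides (grasp there), 42 mm high. On the head's axis, 20 mm above its underside, 22 mm below its top: where the ball's centre lies when home. z up, x points along the neck to the lens. At the start the head stands upright on the bench. Weight 0.3 to 0.5 kg.
- magnifier: The whole magnifier; origin at the middle of the head's underside, axes as socket. A round bore of 30.5 mm, 35 mm deep, chamfered 4 mm, runs up from here. The ball must push two spring catches in it apart: felt first about 17 mm above home, taking 5 to 12 N more than its weight, passed about 8 mm above home; then they pull it down to a hard stop, where it stands by itself.
- lens (a point): Centre of the round lens (black ring, 66 mm outside diameter, 10 mm high), fixed to the head, 98 mm from the head's axis along +x and 7 mm above socket.
- lever_pad (a point): Top of the red thumb pad (16 mm long, 20 wide) at the tip of the fork lever on the head. Pivot 22 mm to -x of the head's axis, 27 mm above socket. Raised, the pad is 7 mm to +x of the axis and 53 mm above socket; fully down 16 mm and 32 mm. Pushing it straight down takes 5 to 10 N and ends at a hard stop; it stays where left.
- lever (a joint): Latch lever in rad: 0 raised, 0.60 fully down. Its cam drives a steel jaw 7 mm inward under the ball; with the head not home the ball blocks the jaw and the lever stops part way.
- indicator (a joint): Green seat indicator pin in the middle of the head's top, in m: 0 without ball (nearly flush with the top), about 0.0038 with the ball fully home. It begins to rise when the head is 4 mm from home, 1 mm per mm.
- stand: Grey foot, 92 mm diameter, fixed, with post holder. Origin at the centre of its underside, z up. On its axis a post, adjustable in height, carries a steel ball of 28 mm above a flat collar of 50 mm. The collar's top, where the head's underside ends, is 20 mm below the ball's centre. The post's height was not noted: ball centre 80 to 92 mm above the origin; find it by touch or eye.
- dish_centre (a point): Centre (7 mm above the bench) of the loose glass dish, 64 mm diameter and 14 mm high, that lies beside the stand about as far from the ball's axis as the lens is from the socket. It stays where it is.
There are look-alikes about, which are no part of the job. Of the things like the part that bears dish_centre, leave any that is brown or purple; of the rest the larger one is meant.

How it is judged:
On the way:
1. the head is fully home on the ball with its lever still up (value of joint indicator above 0.0026 m and horizontal distance between socket and stand below 0.004 m and angle between socket's own z axis and vertical below 0.06 rad and value of joint lever below 0.3 rad), for 0.2 s.
At the end, for the whole second after the job is handed in: Head fully home on the ball (indicator up more than 2.6 mm, upright within 0.06 rad, on the stand's axis within 4 mm), lever down past 0.54 rad and at rest, lens centre within 25 mm of the dish's centre seen from above, dish on the bench (value of joint indicator above 0.0026 m and horizontal distance between socket and stand below 0.004 m and angle between socket's own z axis and vertical below 0.06 rad and value of joint lever above 0.54 rad and horizontal distance between lens and dish_centre below 0.025 m and velocity of joint lever below 0.05 rad/s and height (world z) of dish_centre below 0.012 m); the robot touches nothing.
It fails at once if the stand was pushed with more than 36 N (contact force between magnifier and stand above 36 N).
It fails at once if the robot leaned on the stand (contact force between the arm and stand above 36 N).
It fails at once if the dish was shifted by more than 10 mm (distance of dish_centre from where it was at the start of the episode above 0.01 m).
It also fails if it takes over 51 s, if anything falls off the work surface, if the arm or the gripper's body presses on something with over 40 N, if the wrist force passes 120 N, or if a joint passes its speed limit or range.

## Working session

There is one attempt and no reset: what is moved stays moved. The work goes in short steps, each a Python script; the robot and the scene stay as the last script left them, time stands still between calls to the robot, and variables do not carry over. Pictures are saved under pics/ and viewed, and the job is handed in when it is done.

```bash
ls; mkdir -p pics
python3 - <<'E'
from station import arm
import cv2,json
for n in ("scene","side","wrist"):
    im=arm.snapshot(n); cv2.imwrite(f"pics/a_{n}.png",im)
    m=arm.camera_model(n); print(n,{k:(v.tolist() if hasattr(v,'tolist') else v) for k,v in m.items()})
print(arm.get_time_s(),arm.get_eef_pos(),arm.get_tool_rot(),arm.get_contact_force())
E
```

```text
pics
scene {'camera_matrix': [[383.8961225167764, 0.0, 252.74816507585723], [0.0, 383.8961225167764, 194.58394198254535], [0.0, 0.0, 1.0]], 'dist_coeffs': [-0.07017476986192693, 0.0, 0.0, 0.0, 0.0], 'extrinsics': [[-0.7898640624769901, 0.3376962013934369, -0.5119336269203155, 0.16173593836108657], [-0.6130700882294082, -0.4567187717421531, 0.6446340283111998, 0.4574149992045083], [-0.01611923465091073, 0.8230244462364302, 0.5677771844407686, 0.5362121321977774], [0.0, 0.0, 0.0, 1.0]]}
side {'camera_matrix': [[448.7499364934686, 0.0, 251.67907477084592], [0.0, 448.7499364934686, 178.4254153364384], [0.0, 0.0, 1.0]], 'dist_coeffs': [-0.1617344470134623, 0.0, 0.0, 0.0, 0.0], 'extrinsics': [[0.993428133221506, 0.07528426732462716, -0.08621382265871172, 0.5209784666318275], [-0.11369112868923802, 0.5620240776619798, -0.8192699575753818, -1.0498035957223009], [-0.013223894335665048, 0.8236875713652568, 0.5668896836219585, 0.7433002911422458], [0.0, 0.0, 0.0, 1.0]]}
wrist {'camera_matrix': [[316.3519482034758, 0.0, 255.76291361136325], [0.0, 316.3519482034758, 192.48994891755225], [0.0, 0.0, 1.0]], 'dist_coeffs': [-0.09062340250713694, 0.0, 0.0, 0.0, 0.0], 'mount': [[-0.0001854621194886714, 0.9616089644797631, 0.27442333179953854, 0.06984258932402808], [0.9999998499379179, 0.0003198039726505462, -0.0004448028326115682, -0.0005366740882722931], [-0.0005154880629627899, 0.2744232081249261, -0.9616088794902427, -0.1439473575558453], [0.0, 0.0, 0.0, 1.0]]}
0.15 [ 0.14706647 -0.58124862  0.23060086] [ 9.92333267e-01  1.23588953e-01 -7.21765476e-05 -6.72871821e-04] [0.06315113 0.80431646 0.2353705 ]
```

View pics/a_scene.png

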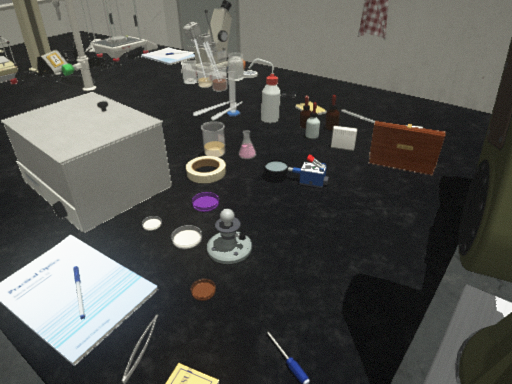

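View pics/a_side.png

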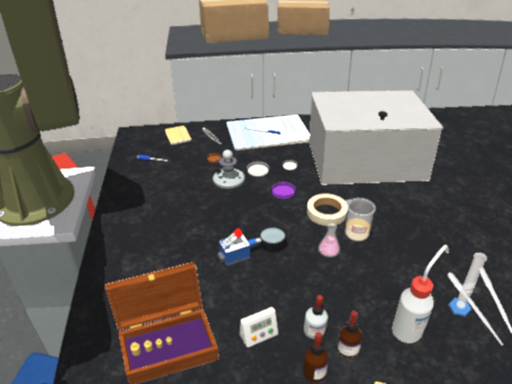

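View pics/a_wrist.png

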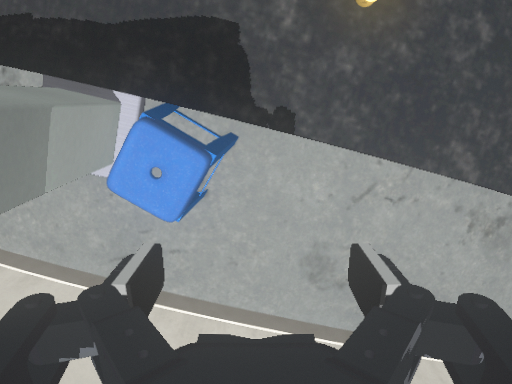

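```bash
cat > h.py <<'E'
import numpy as np,cv2
from scipy.spatial.transform import Rotation as R
from station import arm
def cam(n,T=None):
    m=arm.camera_model(n); K=np.array(m["camera_matrix"]);d=np.array(m["dist_coeffs"])
    if n=="wrist":
        if T is None: T=tool()
        E=T@np.array(m["mount"])
    else: E=np.array(m["extrinsics"])
    return K,d,E
def tool():
    T=np.eye(4);T[:3,:3]=R.from_quat(arm.get_tool_rot()).as_matrix();T[:3,3]=arm.get_eef_pos();return T
def ray(c,uv):
    K,d,E=c
    p=cv2.undistortPoints(np.array([[uv]],float),K,d)[0,0]
    v=E[:3,:3]@np.array([p[0],-p[1],-1.]);return E[:3,3],v/np.linalg.norm(v)
def onz(c,uv,z):
    o,v=ray(c,uv);return o+v*(z-o[2])/v[2]
def proj(c,P):
    K,d,E=c
    P=np.atleast_2d(np.asarray(P,float))
    q=(P-E[:3,3])@E[:3,:3]; q=q*np.array([1,-1,-1])
    return cv2.projectPoints(q,np.zeros(3),np.zeros(3),K,d)[0][:,0]
def tri(rs):
    A=np.zeros((3,3));b=np.zeros(3)
    for o,v in rs:
        M=np.eye(3)-np.outer(v,v);A+=M;b+=M@o
    X=np.linalg.solve(A,b);return X,[float(np.linalg.norm((np.eye(3)-np.outer(v,v))@(X-o))) for o,v in rs]
E
python3 - <<'E'
from h import *
ims={n:arm.snapshot(n) for n in("scene","side")}
for l,z in (("dish_centre",.007),("stand",.05),("lens",.027),("socket",.02),("lever_pad",.06),("magnifier",.02)):
  for n in ims:
    c=cam(n)
    for s in arm.silhouettes(l,n)[:5]:
        m=s["mask"];ys,xs=np.nonzero(m)
        cen=[xs.mean(),ys.mean()] if len(xs) else None
        print(l,n,round(s["score"],2),np.round(s["point"]),np.round(cen,1),(xs.min(),xs.max(),ys.min(),ys.max()),len(xs),np.round(onz(c,cen,z),4))
def crop(im,x,y,w,h,k): return cv2.resize(im[y:y+h,x:x+w],None,fx=k,fy=k,interpolation=cv2.INTER_CUBIC)
a=crop(ims["scene"],130,145,210,165,3.7);b=crop(ims["side"],190,130,140,140,4)
cv2.imwrite("pics/b_scene.png",a);cv2.imwrite("pics/b_side.png",b)
E
```

```text
dish_centre scene 0.77 [205. 201.] [205.3 201.5] (np.int64(192), np.int64(219), np.int64(192), np.int64(211)) 446 [ 0.712  -0.0536  0.007 ]
dish_centre scene 0.62 [151. 227.] [151.4 222.8] (np.int64(142), np.int64(161), np.int64(216), np.int64(230)) 251 [0.7522 0.0777 0.007 ]
dish_centre scene 0.59 [201. 289.] [203.1 289.5] (np.int64(192), np.int64(214), np.int64(280), np.int64(299)) 379 [0.5263 0.1473 0.007 ]
dish_centre scene 0.58 [187. 236.] [186.3 236.7] (np.int64(172), np.int64(201), np.int64(226), np.int64(247)) 517 [0.6558 0.0634 0.007 ]
dish_centre side 0.84 [254. 168.] [257.6 168.7] (np.int64(247), np.int64(268), np.int64(161), np.int64(176)) 287 [0.6563 0.063  0.007 ]
dish_centre side 0.69 [214. 160.] [213.4 157.8] (np.int64(207), np.int64(220), np.int64(153), np.int64(162)) 112 [0.5277 0.1425 0.007 ]
dish_centre side 0.63 [280. 191.] [282.6 190. ] (np.int64(272), np.int64(294), np.int64(182), np.int64(198)) 300 [ 0.7121 -0.0536  0.007 ]
dish_centre side 0.49 [244. 240.] [249.1 243.7] (np.int64(218), np.int64(286), np.int64(226), np.int64(264)) 1377 [ 0.5955 -0.259   0.007 
[... 779 characters left out ...]
5946 -0.2876  0.02  ]
socket side 0.76 [241. 241.] [248.7 243.6] (np.int64(218), np.int64(286), np.int64(226), np.int64(265)) 1319 [ 0.5933 -0.2726  0.02  ]
lever_pad scene 0.41 [311. 161.] [313.6 160.9] (np.int64(307), np.int64(323), np.int64(155), np.int64(167)) 81 [ 0.5598 -0.2907  0.06  ]
lever_pad side 0.43 [231. 236.] [233.6 236.3] (np.int64(223), np.int64(241), np.int64(230), np.int64(244)) 88 [ 0.558 -0.287  0.06 ]
magnifier scene 0.65 [306. 170.] [299.9 170.9] (np.int64(263), np.int64(328), np.int64(155), np.int64(188)) 1102 [ 0.595 -0.287  0.02 ]
magnifier side 0.62 [241. 243.] [248.5 243.8] (np.int64(218), np.int64(285), np.int64(226), np.int64(264)) 1284 [ 0.5927 -0.273   0.02  ]
```

View pics/b_scene.png

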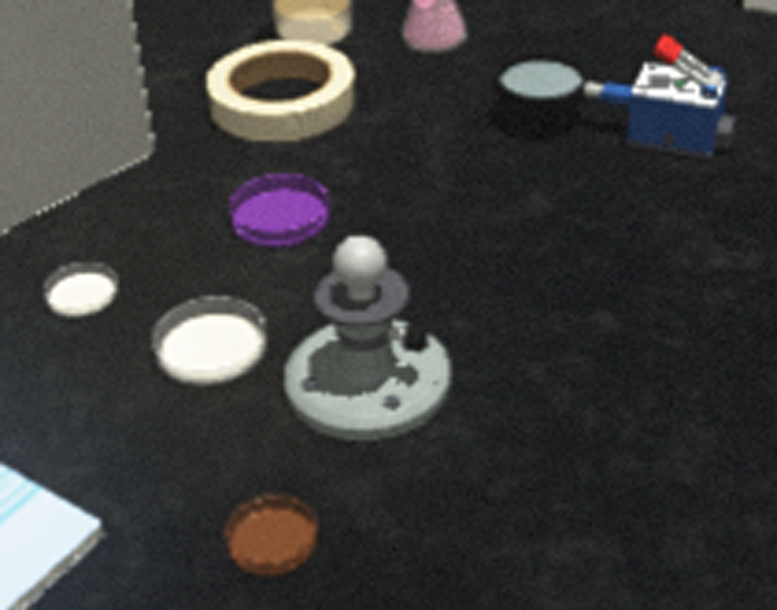

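View pics/b_side.png

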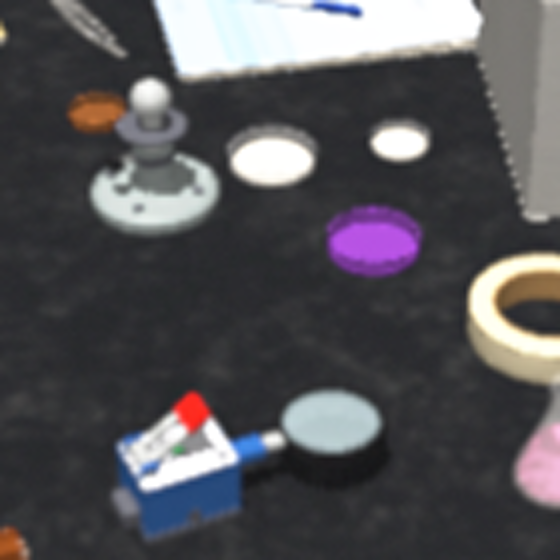

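Run:
```python
from h import *
cs=cam("scene");cd=cam("side")
S=lambda x,y:(130+(x+.5)/3.7-.5,145+(y+.5)/3.7-.5)
D=lambda x,y:(190+(x+.5)/4-.5,130+(y+.5)/4-.5)
for n,a,b in (("ball",(359,261),(150,97)),("lenstop",(541,80),(331,415)),("pad",(668,48),(193,411)),("foot",(368,375),(155,188)),("collar",(362,294),(152,123))):
    X,e=tri([ray(cs,S(*a)),ray(cd,D(*b))]);print(n,X.round(4),np.round(e,4))
for n,P in (("headcorner guess",None),): pass
# head top corners in scene/side on plane z=.042
for n,a in (("s",(634,98)),("s",(722,108)),):print(n,onz(cs,S(*a),.042).round(4))
for n,a in (("d left",(119,442)),("d front",(139,488)),("d right",(241,458)),("d back",(219,428))):print(n,onz(cd,D(*a),.042).round(4))
```

```text
ball [0.566  0.0306 0.0856] [0.0003 0.0003]
lenstop [ 0.651  -0.2559  0.0299] [0.0012 0.0012]
pad [ 0.5677 -0.2856  0.0692] [0.0004 0.0004]
foot [0.5656 0.0312 0.0073] [0.0011 0.0011]
collar [0.5661 0.0305 0.0637] [0.0008 0.0008]
s [ 0.5739 -0.2559  0.042 ]
s [ 0.5202 -0.2796  0.042 ]
d left [ 0.5251 -0.276   0.042 ]
d front [ 0.5341 -0.3155  0.042 ]
d right [ 0.5935 -0.2982  0.042 ]
d back [ 0.5836 -0.2712  0.042 ]
```

The four dish look-alikes in the scene picture are purple (205,202), brown (203,289), small white (152,223) and large white (186,237). The large white one fits: it is neither brown nor purple, it is the bigger of the two left, and it sits 96 mm from the ball. The enlarged crop confirms it. The ball is at about (0.566, 0.031, 0.086), and the head is at about (0.559, -0.289), yaw about 20°. Next I'll look at the head from above.

```bash
cat >> h.py <<'E'
def down(yaw): # tool z down, tool x at yaw
    c,s=np.cos(yaw),np.sin(yaw)
    return R.from_matrix(np.array([[c,s,0],[s,-c,0],[0,0,-1.]])).as_quat()
E
python3 - <<'E'
from h import *
yaw=np.radians(19.6)
for y in (yaw,yaw+np.pi):
  for p in ((.559,-.289,.21),(.559,-.289,.012),(.566,.031,.16),(.566,.031,.08)):
    q=arm.solve_ik(p,down(y)); print(np.degrees(y).round(),p,None if q is None else np.round(q,2))
arm.move_to((.559,-.289,.21),down(yaw))
T=tool();im=arm.snapshot("wrist");np.save("Tw1.npy",T);cv2.imwrite("pics/c_wrist.png",im)
print(T[:3,3],arm.get_time_s(),arm.get_contact_force())
E
```

```text
20.0 (0.559, -0.289, 0.21) [-0.48  0.38 -0.01  1.19  0.    2.32]
20.0 (0.559, -0.289, 0.012) [-0.48  0.53 -0.25  0.79  0.    2.32]
20.0 (0.566, 0.031, 0.16) [ 0.05  0.29 -0.25  1.04  0.    2.85]
20.0 (0.566, 0.031, 0.08) [ 0.05  0.36 -0.35  0.86  0.    2.85]
200.0 (0.559, -0.289, 0.21) [-0.48  0.38 -0.01  1.19  0.   -0.82]
200.0 (0.559, -0.289, 0.012) [-0.48  0.53 -0.25  0.79  0.   -0.82]
200.0 (0.566, 0.031, 0.16) [ 0.05  0.29 -0.25  1.04  0.   -0.29]
200.0 (0.566, 0.031, 0.08) [ 0.05  0.36 -0.35  0.86  0.   -0.29]
[ 0.55845609 -0.28998002  0.21008979] 2.7333 [ 0.92703043 -0.37267032  1.52721897]
```

View pics/c_wrist.png

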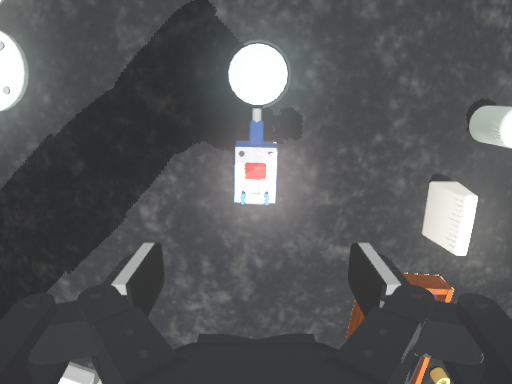

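```bash
cat >> h.py <<'E'
def headpts(x,y,yaw,z0=0):
    c,s=np.cos(yaw),np.sin(yaw)
    L=np.array([[29,21,42],[29,-21,42],[-29,-21,42],[-29,21,42],[29,21,0],[29,-21,0]]+[[98+33*np.cos(t),33*np.sin(t),32] for t in np.linspace(0,2*np.pi,60)]+[[7,0,73]]+[[0,0,42]])/1000
    W=L.copy();W[:,0]=x+c*L[:,0]-s*L[:,1];W[:,1]=y+s*L[:,0]+c*L[:,1];W[:,2]+=z0
    return W
E
python3 - <<'E'
from h import *
T=np.load("Tw1.npy");c=cam("wrist",T);im=cv2.imread("pics/c_wrist.png")
x,y,yaw=.559,-.289,np.radians(19.6)
k=5
o=(205,30);I=cv2.resize(im[30:215,205:310],None,fx=k,fy=k,interpolation=cv2.INTER_CUBIC)
cl=I.copy()
for p in proj(c,headpts(x,y,yaw)):
    cv2.circle(I,tuple(int(v) for v in ((p+.5-np.array(o))*k)),2,(0,255,0),-1)
o2=np.hstack([cl,I]);o2=cv2.resize(o2,None,fx=.63,fy=.63,interpolation=cv2.INTER_AREA);print(o2.shape)
cv2.imwrite("pics/d.png",o2)
E
```

```text
(583, 662, 3)
```

View pics/d.png

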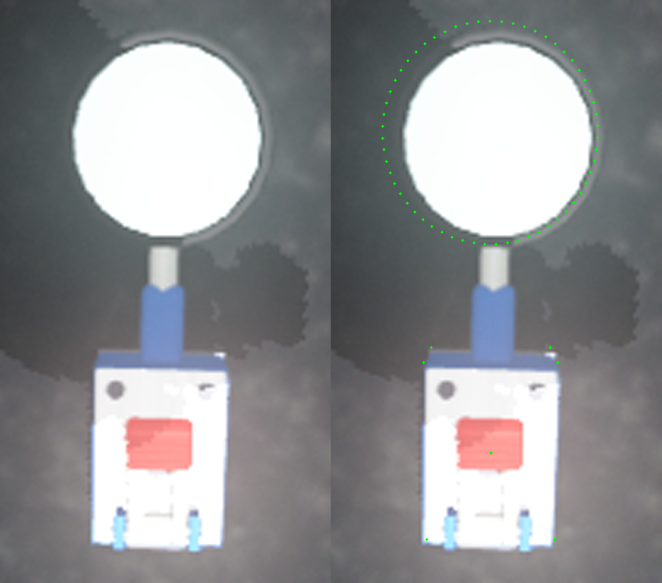

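Run:
```python
from h import *
from scipy.optimize import least_squares
T=np.load("Tw1.npy");c=cam("wrist",T);im=cv2.imread("pics/c_wrist.png")
U=lambda a,b:np.array([205+a/3.15-.5,30+b/3.15-.5])
obs=np.array([U(94,366),U(228.5,371),U(225,548.5),U(92,543),U(168,139)])
def f(p):
    W=headpts(*p); P=np.vstack([W[:4],W[6:65].mean(0)])
    return (proj(c,P)-obs).ravel()
r=least_squares(f,[.559,-.289,.34]);print(r.x,np.degrees(r.x[2]),r.fun.reshape(-1,2).round(2))
```

```text
[ 0.55728647 -0.28952289  0.31548617] 18.07602613757261 [[ 0.36  0.24]
 [ 0.2  -0.29]
 [-1.1  -0.7 ]
 [ 0.58  0.09]
 [-0.07  0.55]]
```

Run:
```python
from h import *
yaw=.3155
arm.move_to((.566,.031,.21),down(yaw))
T=tool();im=arm.snapshot("wrist");np.save("Tw2.npy",T);cv2.imwrite("pics/e_wrist.png",im)
print(T[:3,3],arm.get_time_s())
c=cam("wrist",T)
print(proj(c,[[.566,.031,.0856],[.566,.031,0],[.656,.063,.007]]))
for l in("stand","dish_centre"):
  for s in arm.silhouettes(l,"wrist")[:4]:
    ys,xs=np.nonzero(s["mask"]);print(l,s["score"],s["point"],xs.mean(),ys.mean(),xs.min(),xs.max(),ys.min(),ys.max())
cv2.imwrite("pics/e_crop.png",cv2.resize(im[0:220,170:370],None,fx=2.7,fy=2.7,interpolation=cv2.INTER_CUBIC))
```

```text
[0.56628008 0.02998592 0.21007578] 4.0
[[254.92798564 185.0666031 ]
 [255.03926367 166.12326146]
 [252.48251604  77.80613045]]
stand 0.84 [255.7, 168.0] 255.5661426380368 166.7741564417178 215 296 125 207
dish_centre 0.79 [251.7, 79.2] 252.96289424860854 77.63450834879406 222 283 45 110
dish_centre 0.72 [148.0, 168.3] 148.16752577319588 167.8943298969072 129 168 150 187
```

View pics/e_crop.png

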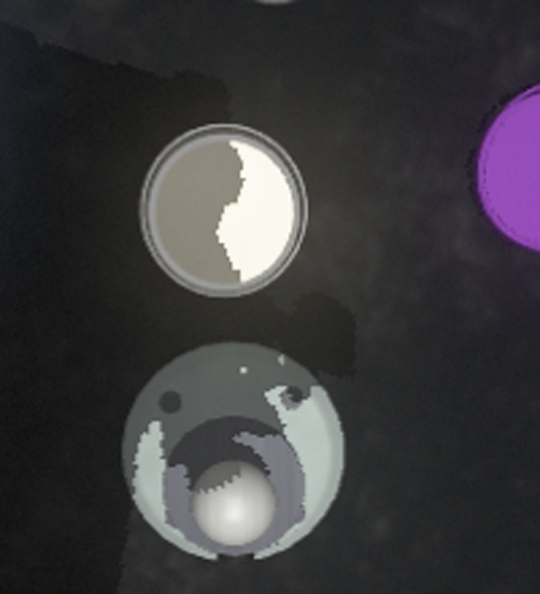

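Run:
```python
from h import *
T=np.load("Tw2.npy");c=cam("wrist",T)
for z in (.082,.0856,.089):print("ball",onz(c,(256.4,185.9),z).round(4))
print("foot",onz(c,(256.,166.3),.005).round(4),"dish",onz(c,(252.6,77.7),.007).round(4), onz(c,(170+223/2.7-.5,210/2.7-.5),.014).round(4))
cs=cam("scene");cd=cam("side")
X,e=tri([ray(cs,(227.05-.1,215.2)),ray(cd,(227.1,153.9)),ray(c,(256.4,185.9))]);print(X.round(4),np.round(e,4))
# grasp
hx,hy,yaw=.5573,-.2895,.3155
q=down(yaw)
arm.move_to((hx,hy,.15),q)
arm.line_to((hx,hy,.012),feed=.12)
f0=np.array(arm.get_contact_force());print(f0.round(2),arm.get_eef_pos())
arm.set_gripper(0.0)
print(arm.get_width(),np.round(arm.get_contact_force(),2),arm.get_time_s(),arm.get_eef_pos())
```

```text
ball [0.5648 0.0292 0.082 ]
ball [0.5657 0.0295 0.0856]
ball [0.5665 0.0298 0.089 ]
foot [0.5671 0.0302 0.005 ] dish [0.6561 0.0629 0.007 ] [0.6559 0.0633 0.014 ]
[0.5658 0.0299 0.0857] [0.0006 0.0006 0.0004]
[-0.14  0.08 -0.52] [ 0.55799869 -0.28985812  0.01288813]
0.48104559186530615 [-0.91  1.    5.79] 7.1083 [ 0.55767614 -0.28963739  0.01263347]
```

Run:
```python
from h import *
yaw=.3155;hx,hy=.5573,-.2895
arm.line_to((hx,hy,.17),feed=.1)
print(arm.get_width(),np.round(arm.get_contact_force(),2),np.round(arm.get_moment(),2))
T=tool();im=arm.snapshot("wrist");np.save("Tw3.npy",T);cv2.imwrite("pics/f_wrist.png",im);print(T.round(4))
im=arm.snapshot("side");cv2.imwrite("pics/f_side.png",cv2.resize(im[100:300,170:370],None,fx=3,fy=3,interpolation=cv2.INTER_CUBIC))
print(arm.get_time_s())
```

```text
0.4821887422704274 [-0.76  0.5  -4.38] [-0.01  0.02  0.01]
[[ 9.506e-01  3.103e-01 -1.200e-03  5.569e-01]
 [ 3.103e-01 -9.506e-01  6.000e-04 -2.893e-01]
 [-9.000e-04 -9.000e-04 -1.000e+00  1.692e-01]
 [ 0.000e+00  0.000e+00  0.000e+00  1.000e+00]]
8.9417
```

View pics/f_wrist.png

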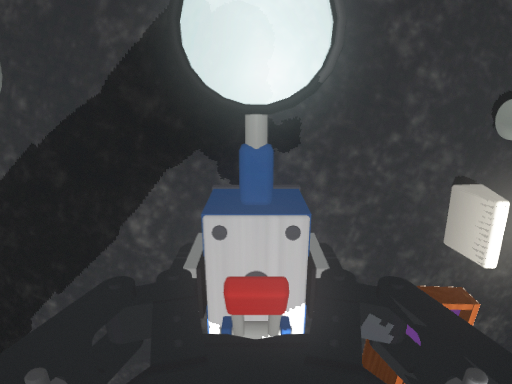

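View pics/f_side.png

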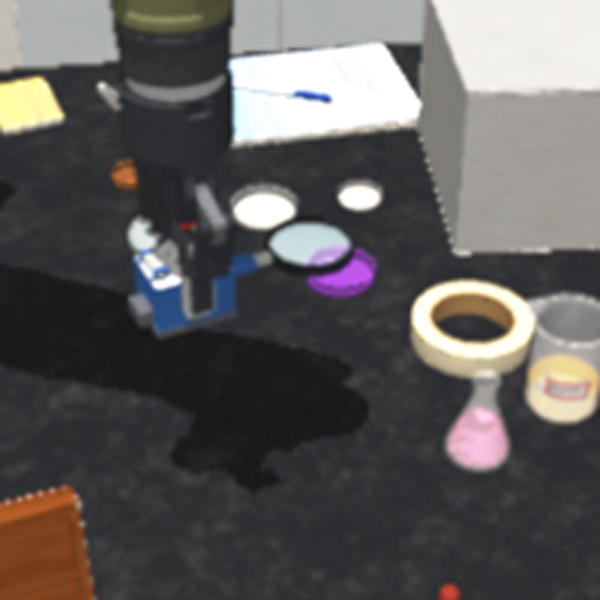

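Run:
```python
from h import *
T=np.load("Tw3.npy");c=cam("wrist",T);im=cv2.imread("pics/f_wrist.png")
k=3;o=np.array((170,0));I=cv2.resize(im[0:345,170:350],None,fx=k,fy=k,interpolation=cv2.INTER_CUBIC);J=I.copy()
yaw=.3155
W=headpts(T[0,3]-.0004,T[1,3],yaw,T[2,3]-.0127)
for p in proj(c,W): cv2.circle(J,tuple(int(v) for v in ((p+.5-o)*k)),4,(0,255,0),-1)
a=cv2.resize(np.hstack([I,J]),None,fx=.57,fy=.57,interpolation=cv2.INTER_AREA);print(a.shape);cv2.imwrite("pics/g.png",a)
print(proj(c,W)[:6].round(1))
```

```text
(590, 616, 3)
[[202.1 213.9]
 [311.1 213.9]
 [303.7 336.5]
 [209.2 336.5]
 [215.4 186. ]
 [297.4 186. ]]
```

View pics/g.png

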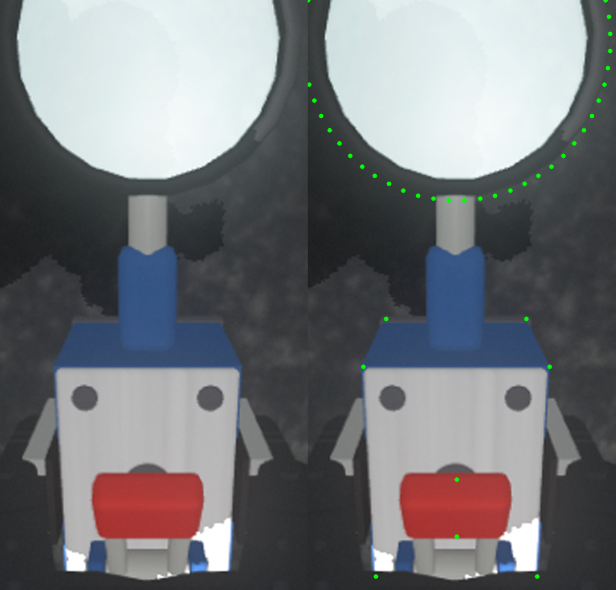

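Run:
```python
from h import *
yaw=.352
b=np.array([.5658,.0297]);off=.0004*np.array([np.cos(yaw),np.sin(yaw)]);t=b+off
q=down(yaw)
arm.move_to((.5573,-.2895,.19),q)
arm.move_to((t[0],t[1],.19),q)
arm.line_to((t[0],t[1],.125),feed=.08)
arm.hold(.2)
p=np.array(arm.get_eef_pos());cor=t-p[:2];print(p,cor)
arm.line_to((t[0]+cor[0],t[1]+cor[1],.125),feed=.05);arm.hold(.2)
T=tool();print(T.round(4),np.round(arm.get_contact_force(),2))
np.save("cmd.npy",t+cor)
for n in("scene","side"):
    im=arm.snapshot(n);
    x,y=((150,130) if n=="scene" else (170,80))
    I=cv2.resize(im[y:y+140,x:x+150],None,fx=4,fy=4,interpolation=cv2.INTER_CUBIC);cv2.imwrite(f"pics/h_{n}.png",I)
print(arm.get_time_s())
```

```text
[0.56664302 0.0298816  0.12563212] [-4.67550095e-04 -4.36929708e-05]
[[ 0.9387  0.3448  0.      0.5657]
 [ 0.3448 -0.9387 -0.      0.0298]
 [ 0.      0.     -1.      0.125 ]
 [ 0.      0.      0.      1.    ]] [-0.95  0.99 -3.99]
12.1167
```

View pics/h_scene.png

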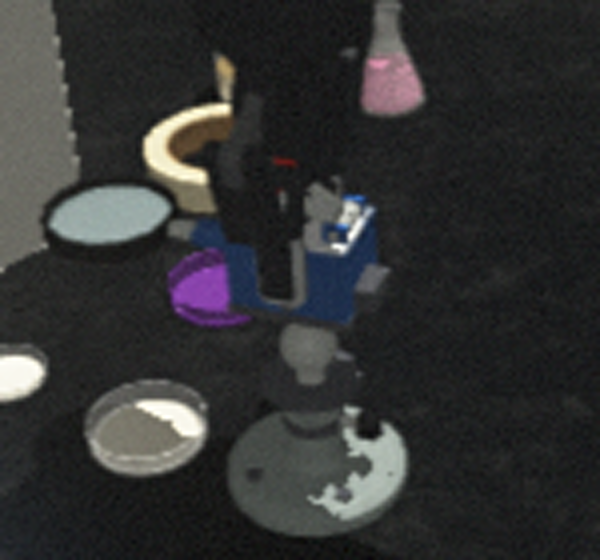

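View pics/h_side.png

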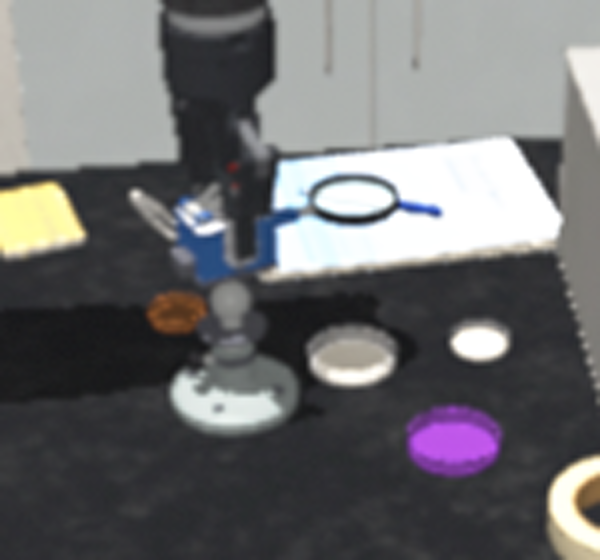

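Run:
```python
from h import *
yaw=.352
b=np.array([.5658,.0297]);t=b+.0004*np.array([np.cos(yaw),np.sin(yaw)])-np.array([.0002,0])
def rep(s): print(s,np.round(arm.get_eef_pos(),4),np.round(arm.get_contact_force(),2),round(arm.get_time_s(),2))
r=arm.line_to((*t,.099),feed=.03,threshold=5);rep(r)
if not r:
    r=arm.line_to((*t,.088),feed=.012,threshold=14);rep(r)
```

```text
False [0.5662 0.0299 0.0992] [-0.02  0.38 -3.93] 13.13
True [0.5668 0.0298 0.0915] [2.47 0.28 0.6 ] 13.82
```

Run:
```python
from h import *
yaw=.352
b=np.array([.5658,.0297]);t=b+.0004*np.array([np.cos(yaw),np.sin(yaw)])-np.array([.0002,0])
def rep(s): print(s,np.round(arm.get_eef_pos(),4),np.round(arm.get_contact_force(),2),np.round(arm.get_moment(),2),round(arm.get_time_s(),2))
rep(0)
for z in (.090,.088,.086,.084):
    r=arm.line_to((*t,z),feed=.01,threshold=20);rep((z,r))
    if r: break
```

```text
0 [0.5668 0.0298 0.0915] [2.47 0.28 0.6 ] [ 0.07 -0.28  0.04] 13.82
(0.09, False) [0.567  0.0298 0.0912] [-1.34  0.15  7.22] [-0.1   0.31  0.02] 14.07
(0.088, False) [0.567  0.0299 0.0889] [1.86 0.6  4.51] [-0.04 -0.09  0.14] 14.43
(0.086, False) [0.5661 0.0299 0.0853] [ 2.77 -0.17 -3.01] [ 0.07 -0.67  0.05] 14.78
(0.084, False) [0.5652 0.0296 0.0831] [ 2.8  -0.54 -6.86] [-0.14 -0.54  0.09] 15.12
```

Run:
```python
from h import *
yaw=.352
b=np.array([.5658,.0297]);t=b+.0004*np.array([np.cos(yaw),np.sin(yaw)])-np.array([.0002,0])
def rep(s): print(s,np.round(arm.get_eef_pos(),4),np.round(arm.get_contact_force(),2),np.round(arm.get_moment(),2),round(arm.get_time_s(),2))
for z in (.082,.080,.078,.0765,.075,.0735,.072):
    r=arm.line_to((*t,z),feed=.01,threshold=16);rep((z,r))
    if r or arm.get_contact_force()[2]>12: break
im=arm.snapshot("wrist");cv2.imwrite("pics/i_w.png",im);np.save("Tw4.npy",tool())
```

```text
(0.082, False) [0.5651 0.0296 0.0815] [ 0.62 -1.37 -7.68] [-0.3  -0.11  0.08] 15.47
(0.08, False) [0.5657 0.0297 0.0792] [  2.74  -1.57 -13.65] [-0.27 -0.52 -0.02] 15.82
(0.078, False) [0.5661 0.0297 0.0782] [-0.08 -2.26 -6.79] [-0.48 -0.08  0.01] 16.18
(0.0765, False) [0.5663 0.0302 0.0769] [-0.15 -0.85 -4.08] [-0.16 -0.09 -0.02] 16.48
(0.075, True) [0.5663 0.0301 0.0768] [-0.64  0.78  5.16] [-0.01  0.06  0.  ] 16.68
```

View pics/i_w.png

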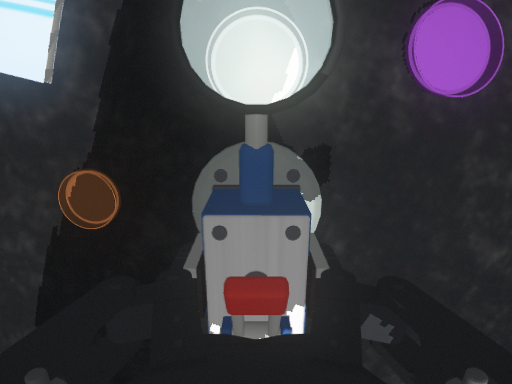

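Run:
```python
from h import *
yaw=.352
b=np.array([.5658,.0297]);t=b+.0004*np.array([np.cos(yaw),np.sin(yaw)])-np.array([.0002,0])
def rep(s): print(s,np.round(arm.get_eef_pos(),4),np.round(arm.get_contact_force(),2),round(arm.get_time_s(),2))
r=arm.line_to((*t,.0745),feed=.006,threshold=14);rep(r)
arm.set_gripper(1.0);rep("open")
r=arm.line_to((*t,.17),feed=.1,threshold=8);rep(r)
arm.move_to((*t,.21),down(yaw))
np.save("Tw5.npy",tool());im=arm.snapshot("wrist");cv2.imwrite("pics/j_w.png",cv2.resize(im[0:230,170:370],None,fx=2.6,fy=2.6,interpolation=cv2.INTER_CUBIC))
cv2.imwrite("pics/j_wraw.png",im)
im=arm.snapshot("side");cv2.imwrite("pics/j_side.png",cv2.resize(im[110:210,190:310],None,fx=5,fy=5,interpolation=cv2.INTER_CUBIC))
```

```text
True [0.5663 0.0301 0.0768] [-0.77  0.28  5.5 ] 16.98
open [0.5651 0.0297 0.0754] [-0.3  -0.32  0.05] 17.49
False [0.5655 0.0298 0.1693] [ 0.63 -0.01  0.02] 18.58
```

View pics/j_w.png

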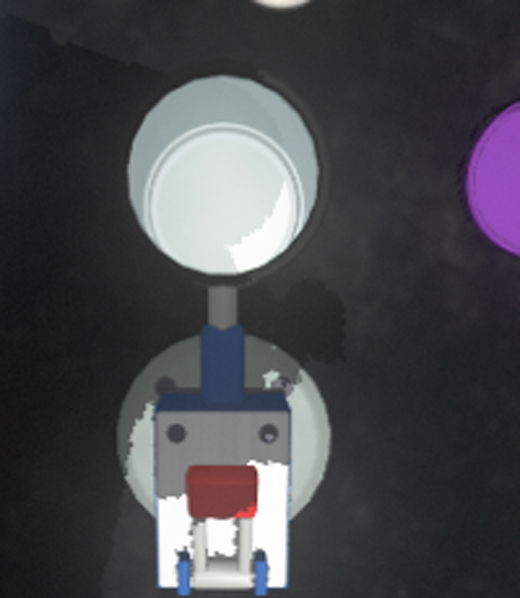

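View pics/j_side.png

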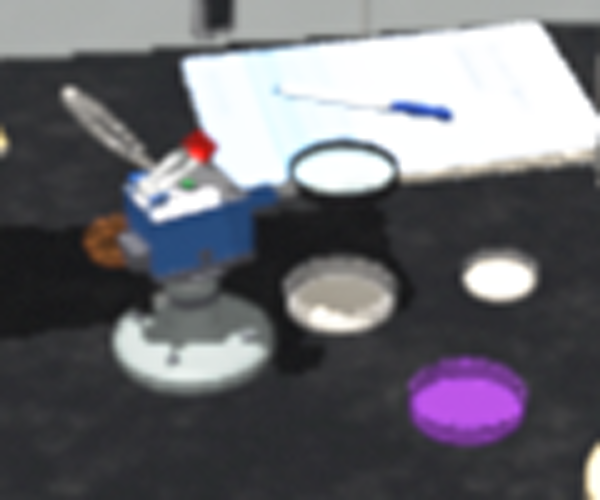

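Run:
```python
from h import *
yaw=.352
b=np.array([.5658,.0297]);u=np.array([np.cos(yaw),np.sin(yaw)])
def rep(s): print(s,np.round(arm.get_eef_pos(),4),np.round(arm.get_contact_force(),2),round(arm.get_time_s(),2))
arm.set_gripper(0.0)
P=lambda x,z:(*(b+x*u),z)
arm.move_to(P(.010,.165),down(yaw)); rep("above")
r=arm.line_to(P(.010,.145),feed=.05,threshold=8);rep(r)
for x,z in ((.011,.138),(.0125,.133),(.014,.128),(.0155,.123),(.0165,.119),(.017,.116),(.017,.1135),(.017,.111)):
    r=arm.line_to(P(x,z),feed=.02,threshold=15);rep((z,r))
    if r or arm.get_contact_force()[2]>15: break
```

```text
above [0.5734 0.0331 0.1637] [1.7  0.11 0.29] 20.03
False [0.575  0.0331 0.145 ] [-0.09 -0.08 -0.  ] 20.58
(0.138, False) [0.5766 0.0336 0.1383] [ 1.01 -0.57  2.28] 21.08
(0.133, False) [0.5791 0.0344 0.1339] [3.71 2.06 4.41] 21.49
(0.128, False) [0.5809 0.035  0.1291] [3.36 2.38 5.35] 21.9
(0.123, False) [0.5821 0.0355 0.124 ] [3.63 1.19 4.68] 22.31
(0.119, False) [0.5826 0.0357 0.1197] [3.59 1.29 4.57] 22.67
(0.116, False) [0.5825 0.0356 0.1164] [4.29 1.62 4.8 ] 22.97
(0.1135, True) [0.5831 0.0358 0.1156] [-1.47  0.71  7.42] 23.18
```

Run:
```python
from h import *
yaw=.352
b=np.array([.5658,.0297]);u=np.array([np.cos(yaw),np.sin(yaw)])
def rep(s): print(s,np.round(arm.get_eef_pos(),4),np.round(arm.get_contact_force(),2),round(arm.get_time_s(),2))
P=lambda x,z:(*(b+x*u),z)
r=arm.line_to(P(.017,.112),feed=.01,threshold=12);rep(r)
arm.hold(.2);rep("h")
r=arm.line_to(P(.017,.21),feed=.1);rep(r)
arm.hold(.2)
np.save("Tw6.npy",tool());im=arm.snapshot("wrist");cv2.imwrite("pics/k_w.png",im)
im=arm.snapshot("side");cv2.imwrite("pics/k_side.png",cv2.resize(im[110:210,190:310],None,fx=5,fy=5,interpolation=cv2.INTER_CUBIC))
im=arm.snapshot("scene");cv2.imwrite("pics/k_scene.png",cv2.resize(im[150:280,140:290],None,fx=4,fy=4,interpolation=cv2.INTER_CUBIC))
```

```text
True [0.5829 0.0357 0.1157] [-1.45  0.63  5.22] 23.5
h [0.5829 0.0357 0.1157] [-0.96  1.04  6.91] 23.7
False [0.5813 0.0355 0.2092] [ 0.43  0.46 -0.02] 24.79
```

View pics/k_w.png

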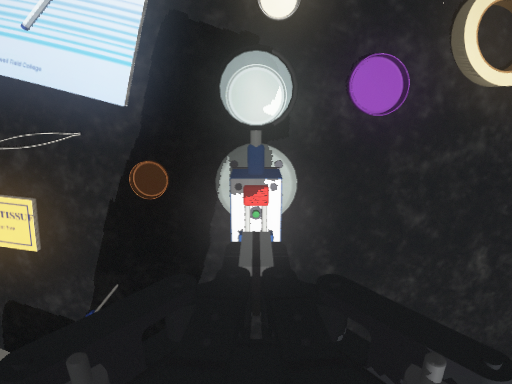

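View pics/k_side.png

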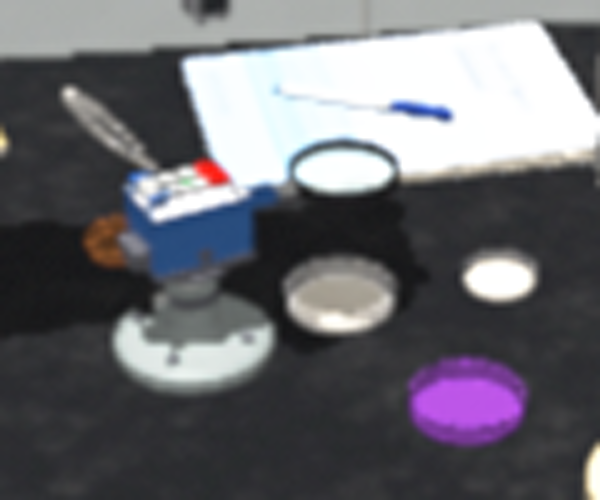

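View pics/k_scene.png

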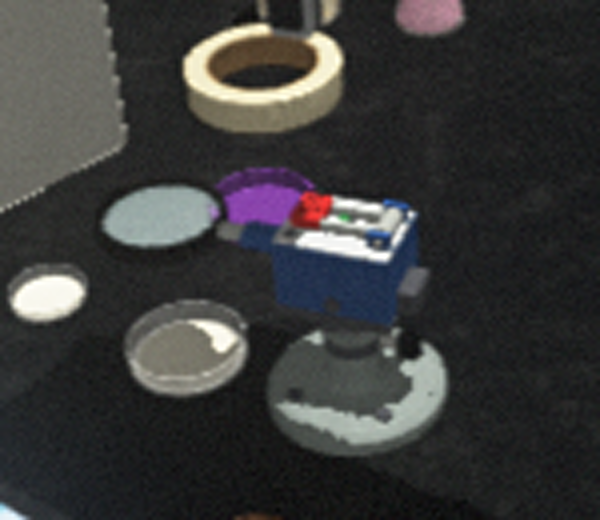

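Run:
```python
from h import *
from scipy.optimize import least_squares
cs=cam("scene");cd=cam("side")
S=lambda x,y:(140+(x+.5)/4-.5,150+(y+.5)/4-.5)
D=lambda x,y:(190+(x+.5)/5-.5,110+(y+.5)/5-.5)
for n,a,b in (("lens",(162,215),(344,171)),("dish",(187,347),(340,294)),("pad",(313,207),(213,171)),("pin",(345,217),(186,181))):
    X,e=tri([ray(cs,S(*a)),ray(cd,D(*b))]);print(n,X.round(4),np.round(e,4))
print(arm.get_time_s(),arm.get_contact_force())
```

```text
lens [0.6592 0.0635 0.0923] [0. 0.]
dish [0.6561 0.0631 0.0077] [0.0003 0.0003]
pad [0.5818 0.0355 0.1143] [0.0003 0.0003]
pin [0.5663 0.0303 0.1121] [0.0003 0.0003]
25.1417 [ 0.32194983 -0.11189024  0.5581178 ]
```

```bash
python3 -c "
from station import arm
print(arm.job_done())"
```

```text
the job is handed in; nothing more can be done
None
```

The magnifier is mounted on the ball with its lever pressed fully down, and I handed the job in at about 25 s. `job_done` gives no verdict, so the points below are my own checks.

I gripped the head on its flat sides and set it over the ball at about (0.566, 0.030). I pushed it down in short, force-limited steps past the catches to a hard stop, with stop thresholds of at most 20 N. After letting go, I pressed the lever to its hard stop with the shut fingers and lifted clear.

**Last checks:**
- **Seat:** the tool stopped at 76.8 mm, about 1 mm below what the camera height of the ball predicted, which fits fully home. The green pin shows above the head's top in the pictures. Its top triangulated at 112 mm, about 6 mm above the estimated head top. That is more than the 3.8 mm rise expected, but within what I can measure.
- **Lever:** it stopped with the pad at 116 mm, which is the fully-down height. A second press found the same stop.
- **Lens over dish:** about 3 mm apart seen from above.
- **Dish:** at (0.656, 0.063), the same place as before to within a millimetre.
- **Arm:** lifted clear of everything.

**One oddity:** the first light push, with a 14 N threshold, stopped at the catches earlier than I expected. The force read back just afterwards was only about 5 N from its start value. The forces I read between steps were low, but I could not read the peak force at each stop.

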